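# Settle the brush-guide tripod on its three seats at the banding wheel

## Task

Pick the three-footed brush guide up off the ware board by its wooden handle and settle it fully home on the three seats of the banding stand: the foot of the long arm down in the round cone, the left foot down in the V groove, the right foot on the flat pad. The seats may be a little off their usual place, so feel the feet in with a light hand, never bearing on the seats with more than about 2 kg (20 N), then let go; leave the bowls where they are.

Things in the scene. Friction and masses are not known exactly. Their poses are not given: they have to be found in the camera images.
- stand: Banding stand, fixed: plywood base 360 x 190 x 16 mm with a clamped steel cross slide carrying three steel seats, and a banding wheel (104 mm disc, top at 40 mm, centre at x 180) with a bowl on it. Origin on the table under the middle of the seats' usual place; x towards the wheel, y left, z up. The slide's shift, up to 10 mm along x and, separately, along y (never turned), does not show here.
- cone_usual (a point): USUAL place of the cone seat's mouth centre, at x 80, y 0 of the stand, 58 mm above the table: round boss 52 mm across, upright 90 degree cone, 30 mm mouth. The real seat lies up to 10 mm off along the stand's x and up to 10 mm along y; all three seats are off by the same shift. A ball foot stands with its centre 0.9 mm below the mouth when home, 10 mm above when on the rim.
- groove_usual (a point): USUAL place of the middle of the V-groove seat's mouth, at x -45, y 55 of the stand, 58 mm above the table: block 56 x 52 mm, 90 degree groove 30 mm wide, open at both ends, running towards the cone. Shifted with the cone. Feet rub (friction about 0.5 to 0.7) and may hang on the slopes of groove or cone unless worked down.
- pad_usual (a point): USUAL place of the flat pad's top centre, at x -45, y -55 of the stand, 47.1 mm above the table: plain round pad 52 mm across. Shifted with the cone. With all feet home the tripod is level, every ball centre 57.1 mm above the table.
- tripod_handle (a point): Centre of the upright wooden handle block of the aluminium tripod (about 0.4 kg), 44 mm long (x), 22 mm wide (y, the width to grip), 46 mm tall: 55 mm above the plane under the feet, 25 mm above the hub's top. x along the long arm, which starts roughly away from the robot; y left, z up. A rod with a fork stands on the long arm's end, 87 mm high. Starts on the fixed ware board, 18 mm thick.
- foot_long (a point): Centre of the steel ball foot (20 mm diameter) under the long arm, 80 mm along +x from the handle's axis, 45 mm below the handle's centre; belongs in the cone.
- foot_left (a point): Centre of the ball foot (20 mm diameter) of the left short arm, at x -45, y +55 mm from the handle's axis, 45 mm below its centre; belongs in the V groove.
- foot_right (a point): Centre of the ball foot (20 mm diameter) of the right short arm, at x -45, y -55 mm from the handle's axis, 45 mm below its centre; belongs on the flat pad.
- bowl_wheel_mid (a point): Middle of the loose bisque bowl (100 mm across the rim, 60 mm tall) on the banding wheel; leave alone.
- bowl_board_mid (a point): Middle of the loose unfired bowl (100 mm across, 60 mm tall) on the far end of the ware board; leave alone.
- bowl_side_mid (a point): Middle of the loose bowl (124 mm across, 70 mm tall) on the table at the left; leave alone.

How it is judged (in metres and radians):
On the way:
1. the tripod is lifted clear of the ware board (height (world z) of tripod_handle above 0.125 m), for 0.1 s.
At the end, for the whole second after the job is handed in: The tripod stands released and still on the three seats, long-arm foot in the cone, left foot in the groove, right foot on the pad: each ball centre within 1.5 mm of its seated height, 57.1 mm above the table, long and left feet within 14 mm of the usual places of cone and groove along x and y (z of foot_long in the frame of stand between 0.0556 and 0.0586 m and z of foot_left in the frame of stand between 0.0556 and 0.0586 m and z of foot_right in the frame of stand between 0.0556 and 0.0586 m and x of foot_long in the frame of stand between 0.066 and 0.094 m and y of foot_long in the frame of stand between -0.014 and 0.014 m and x of foot_left in the frame of stand between -0.059 and -0.031 m and y of foot_left in the frame of stand between 0.041 and 0.069 m and linear speed of tripod below 0.01 m/s); the robot touches nothing.
It fails at once if the tripod bears on the stand or its seats with more than 25 N (contact force between tripod and stand above 25 N).
It fails at once if a bowl is moved more than 20 mm (distance of any of bowl_wheel_mid, bowl_board_mid, bowl_side_mid from where it was at the start of the episode above 0.02 m).
It also fails if it takes over 64 s, if anything falls off the work surface, if the arm or the gripper's body presses on something with over 40 N, if the wrist force passes 120 N, or if a joint passes its speed limit or range.

## Robot

A 6-joint arm with a two-finger parallel gripper is mounted at the origin on the work surface. World frame = base frame: x ahead of the robot, y to its left, z up, the work surface at z = 0. Lengths are in m, angles in degrees, forces in N, time in s.
With the tool pointing down it reaches from about 0.25 to 0.725 m from the base axis. Payload 9.7 kg.
Tool frame: the origin (TCP) lies midway between the tips of the shut fingers; the grasp point (between the pads) lies bot.grasp_offset behind it (bot.grasp_offset is the distance from the TCP to the grasp point, in m); x points along the fingers, y is the direction in which the jaws open and shut, and the axes are right-handed (so a half turn about x gives the same grasp; the last joint's range is limited). The gripper opens to 85 mm and grips with 20 to 120 N. Pads are 22 mm wide; open, the fingers measure 114 mm over their backs; the gripper's body (76 mm by 85 mm) begins 54 mm behind the grasp point. The pads swing forward as they close: fully open they stand 13 mm farther back than shut.
Start: joints at [76.375, 4.979, 10.078, 95.1, 0, 90], TCP at [0.13, 0.535, 0.231] pointing down, gripper open.
Joint ranges: [-179.16, 179.16], [-48.56, 103.87], [-65.8, 70.77], [-126.05, 130.52], [-82.76, 87.17], [-180, 180]. Speed limits (degrees/s): [127.2, 127.2, 147.25, 180, 180, 180].

## Interface

Orientations are given as [roll, pitch, yaw] about the fixed x, y, z axes, in that order (R = Rz(yaw) Ry(pitch) Rx(roll)).
In Python, from workcell import status, camera, bot gives the robot as it stands.
- The arm moves only by the shell command python3 -m jog 'ROWS' [OPENING] [FORCE]. ROWS is text: rows parted by semicolons, each of 4 numbers parted by spaces: the shift along the tool's x, y, z in mm, then the turn about the tool's x in degrees. A call has exactly 8 rows; each row is the pose to reach, as a shift and turn from the pose commanded when the call began, along the tool's axes at that moment; what a row does not reach only later rows make up. A row lasts 1/8 s, in which the tool goes at most 62.5 mm and 10.7 degrees, less where a joint would pass 70% of its speed; a pose out of reach is approached as far as the arm can. A call with a gripper value outside its range is refused whole. OPENING is the opening, from 0 (shut) to 1 (fully open), set as the call begins (- or left out, the last holds). The fingers move at their own pace and stop on an object; FORCE is the grip in N (left out, the last holds). Time passes only in rows, so rows that repeat a pose let the fingers close, or fill a call up. It gives the time, the measured TCP pose, the force and the opening at its end, in the units of the state.
- status.get_obs(): the state, without advancing time (a new reading comes with each control period).
- camera(name): name is "scene" or "top" or "wrist"; returns a dict with "color" (420x560x3 uint8, red, green, blue), "vfov" (degrees; the focal length in pixels is half the picture's height over the tangent of half this angle, whatever the lens; pixels are square), "cx", "cy" (the principal point, pixels), "rvec" (rotation vector, rad) and "tvec" (3), from world to camera coordinates, as OpenCV has them. Camera axes: x right, y down, z forward; pixel columns grow to the right and rows downward; lengths in m; the calibration is good to about 2 mm. The wrist camera is an equidistant fisheye: a pixel r from the principal point sees the ray r / f radians off the axis. A picture is of the moment at which its call begins. There is no depth.
- bot.job_done(): hands the job in, once; it reports no verdict.
The state is a dict: "time": time; "q": joint angles; "qd": joint speeds; "joint_efforts": joint torques, N m; "ee_pos": TCP position; "tcp_rot": TCP orientation; "wrist_force": force on the tool from outside, world axes, zero at the start; "torque": the same for the moment, N m; "opening": finger opening in m.
Only numpy, scipy, OpenCV 4.12 (cv2) and the standard library are available. Lean on these libraries where they do the work, as an engineer would, in place of code of your own. Each camera call takes 0.05 s, during which the arm holds its last target. There are 200 camera calls.

## Working session

There is one attempt and no reset: what is moved stays moved. The work goes in short steps, Python scripts to look and compute and a shell command to move; the robot and the scene stay as the last step left them, time stands still between calls to the robot, and variables do not carry over. Pictures are saved under pics/ and viewed, about 8 in all and at most 12, crops included, and the job is handed in when it is done.

```bash
mkdir -p pics; ls; cat > h.py <<'E'
import numpy as np, cv2
from workcell import status, camera, bot
def cam(n):
    c=camera(n); c['R']=cv2.Rodrigues(np.array(c['rvec'],float))[0]; c['t']=np.array(c['tvec'],float).ravel()
    c['f']=c['color'].shape[0]/2/np.tan(np.radians(c['vfov'])/2); c['n']=n; return c
def ray(c,u,v):
    a=np.array([(u-c['cx']),(v-c['cy'])])/c['f']
    if c['n']=='wrist':
        r=np.hypot(*a)+1e-12; d=np.r_[a/r*np.sin(r),np.cos(r)]
    else: d=np.r_[a,1]
    return -c['R'].T@c['t'], c['R'].T@d
def onz(c,u,v,z):
    o,d=ray(c,u,v); return o+d*(z-o[2])/d[2]
def proj(c,P):
    p=c['R']@np.array(P)+c['t']
    if c['n']=='wrist':
        th=np.arctan2(np.hypot(p[0],p[1]),p[2]); a=p[:2]/np.hypot(p[0],p[1])*th
    else: a=p[:2]/p[2]
    return a*c['f']+[c['cx'],c['cy']]
def save(c,fn): cv2.imwrite('pics/'+fn,c['color'][:,:,::-1])
E
python3 - <<'E'
from h import *
import pickle
for n in ['scene','top','wrist']:
    c=cam(n); save(c,n+'0.png'); pickle.dump(c,open(n+'0.pkl','wb')); print(n,c['vfov'],c['cx'],c['cy'],-c['R'].T@c['t'],c['R'][2])
s=status.get_obs(); print({k:np.round(v,3) for k,v in s.items()}, bot.grasp_offset)
a=cv2.imread('pics/top0.png')
E
```

```text
pics
scene 47.500820980839734 279.4968272059794 208.95540242939722 [1.46055483 0.22822475 0.88434608] [-0.73800677 -0.1480745  -0.65834638]
top 43.11794099182227 277.3897607141725 209.67997641965238 [0.47429046 0.04078473 1.53067697] [ 0.05653015  0.0101931  -0.99834886]
wrist 65.70646984690485 280.2295437457489 208.6804203970073 [0.05189321 0.5535656  0.37298379] [ 0.30395131 -0.075426   -0.94969707]
{'time': np.float64(0.15), 'q': array([ 7.6375e+01,  5.0040e+00,  1.0043e+01,  9.5097e+01, -1.0000e-03,
        9.0001e+01]), 'qd': array([-0.05 , -0.096,  0.072, -0.002, -0.043, -0.095]), 'joint_efforts': array([ 0.0000e+00, -5.2076e+01,  4.6504e+01,  1.4000e-02,  0.0000e+00,
        0.0000e+00]), 'ee_pos': array([0.13 , 0.534, 0.231]), 'tcp_rot': array([ -89.111,   89.943, -102.737]), 'wrist_force': array([-0.085,  0.11 , -0.294]), 'torque': array([0.001, 0.033, 0.044]), 'opening': np.float64(0.085)} 0.0187
```

View pics/top0.png

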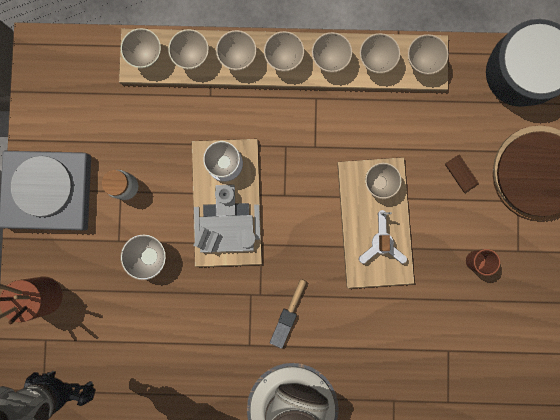

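View pics/scene0.png

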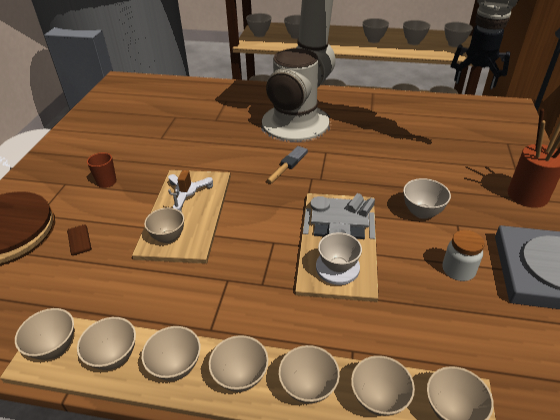

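The top view shows the stand's seats (cone ≈ (225,194), groove ≈ (208,240), pad ≈ (245,237)) and the tripod: handle ≈ (384,243), long arm going up to the fork at ≈ (383,215). Next I'll enlarge both.

```bash
python3 - <<'E'
from h import *
import pickle
c=pickle.load(open('top0.pkl','rb')); a=c['color'][:,:,::-1]
A=cv2.resize(a[130:275,185:268],None,fx=4,fy=4,interpolation=cv2.INTER_CUBIC)
B=cv2.resize(a[130:275,335:418],None,fx=4,fy=4,interpolation=cv2.INTER_CUBIC)
cv2.imwrite('pics/crop0.png',np.hstack([A,B]))
hsv=cv2.cvtColor(a,cv2.COLOR_BGR2HSV)
# boards: light wood
m=((hsv[...,2]>135)&(hsv[...,1]>60)&(hsv[...,1]<160)).astype(np.uint8)
m[:100]=0
n,l,st,ce=cv2.connectedComponentsWithStats(cv2.morphologyEx(m,cv2.MORPH_OPEN,np.ones((3,3))))
for i in range(1,n):
    if st[i,4]>1000:
        ys,xs=np.where(l==i); r=cv2.minAreaRect(np.c_[xs,ys].astype(np.float32)); bx=cv2.boxPoints(r)
        P=np.array([onz(c,u,v,.017) for u,v in bx]); print(st[i],bx.round(1).tolist(),P[:,:2].round(4).tolist(),'sides',np.linalg.norm(P-np.roll(P,1,0),axis=1).round(4),'ctr',P.mean(0).round(4))
# handle: orange-brown saturated in crop
h=hsv[230:260,370:400]; print(hsv[243,384],hsv[243,360])
E
```

```text
[    9   100   306    68 11222] [[9.0, 100.0], [314.0, 100.0], [314.0, 167.0], [9.0, 167.0]] [[0.8584, 0.8425], [0.8795, -0.0411], [0.6851, -0.0454], [0.6632, 0.8318]] sides [0.1956 0.8838 0.1945 0.8774] ctr [0.7716 0.397  0.017 ]
[ 317  100  184   48 5608] [[315.20001220703125, 145.0], [317.0, 99.9000015258789], [501.29998779296875, 107.30000305175781], [499.5, 152.3000030517578]] [[0.7488, -0.0475], [0.8801, -0.0498], [0.8712, -0.5793], [0.7405, -0.5745]] sides [0.527  0.1313 0.5296 0.1308] ctr [ 0.8101 -0.3128  0.017 ]
[ 121  140   99  102 4728] [[121.0, 140.0], [219.0, 140.0], [219.0, 241.0], [121.0, 241.0]] [[0.7495, 0.512], [0.7564, 0.2294], [0.4665, 0.22], [0.4592, 0.4995]] sides [0.2906 0.2827 0.2901 0.2796] ctr [0.6079 0.3652 0.017 ]
[ 286  158  230  130 8479] [[281.70001220703125, 178.5], [477.8999938964844, 120.9000015258789], [516.5, 252.0], [320.29998779296875, 309.70001220703125]] [[0.6495, 0.0461], [0.8301, -0.5125], [0.4575, -0.623], [0.2807, -0.0722]] sides [0.3873 0.587  0.3886 0.5785] ctr [ 0.5545 -0.2904  0.017 ]
[  96  164   40   62 1343] [[95.69999694824219, 225.0], [98.30000305175781, 163.8000030517578], [135.1999969482422, 165.39999389648438], [132.5, 226.60000610351562]] [[0.5029, 0.5741], [0.679, 0.5744], [0.677, 0.468], [0.5011, 0.4683]] sides [0.1058 0.1761 0.1065 0.1759] ctr [0.59   0.5212 0.017 ]
[ 262  197   81   48 3373] [[262.0, 197.0], [342.0, 197.0], [342.0, 244.0], [262.0, 244.0]] [[0.5951, 0.1011], [0.601, -0.1271], [0.4671, -0.1297], [0.4612, 0.0974]] sides [0.134  0.2283 0.1338 0.2272] ctr [ 0.5311 -0.0146  0.017 ]
[ 13 128 135] [ 17  91 176]
```

View pics/crop0.png

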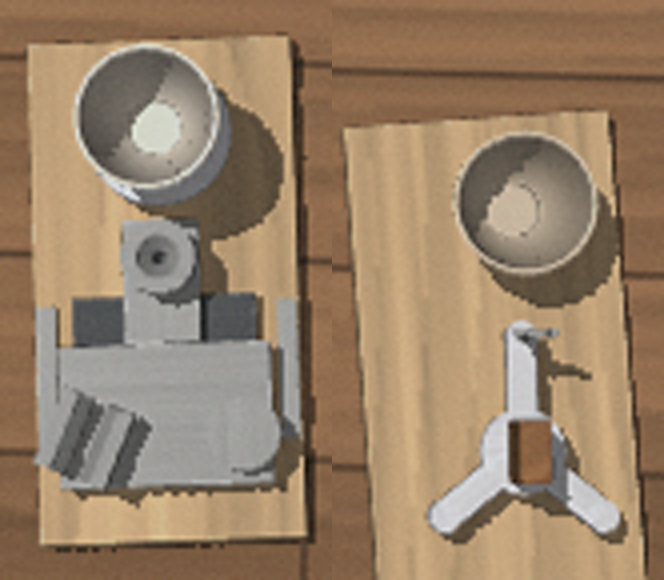

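The crop shows the cone mouth at crop (159,257), groove middle ≈ (97,438), a faint pad ≈ (252,445), handle top ≈ (531,452), arm ends (520,335), (442,518) and (607,525). The stand base corners also read cleanly.

```bash
python3 - <<'E'
from h import *
import pickle
c=pickle.load(open('top0.pkl','rb'))
L=lambda x,y,z: onz(c,x/4+185-.4,y/4+130-.4,z)
R=lambda x,y,z: onz(c,(x-332)/4+335-.4,y/4+130-.4,z)
B=np.array([L(28,45,.016),L(294,36,.016),L(308,540,.016),L(42,545,.016)])
print('base',B[:,:2].round(4).tolist(),np.linalg.norm(B-np.roll(B,1,0),axis=1).round(4),B.mean(0))
e=(B[0]+B[1]-B[2]-B[3]); yaw=np.arctan2(e[1],e[0]); print('yaw',np.degrees(yaw))
C=L(159,257,.058);G=L(97,438,.058);P=L(252,445,.0471);print('cone',C,'groove',G,'pad',P)
M=(G+P)/2; d=C-M; print('seat yaw',np.degrees(np.arctan2(d[1],d[0])),'CM',np.hypot(d[0],d[1]),'GP',np.hypot(*(G-P)[:2]))
H=R(531,452,.096);Fl=R(442,518,.045);Fr=R(607,525,.045);Fo=R(520,335,.045)
for n,p in zip('handle left right long'.split(),[H,Fl,Fr,Fo]): print(n,p.round(4),np.hypot(*(p-H)[:2]).round(4),np.degrees(np.arctan2(*(p-H)[1::-1])).round(1))
M=(Fl+Fr)/2;d=Fo-M;print(np.degrees(np.arctan2(d[1],d[0])),np.hypot(d[0],d[1]))
E
```

```text
base [[0.7522, 0.3084], [0.7634, 0.1171], [0.4028, 0.097], [0.3943, 0.2858]] [0.3586 0.1917 0.3612 0.189 ] [0.57816724 0.2020732  0.016     ]
yaw 3.4040741811648076
cone [0.59799394 0.20451258 0.058     ] groove [0.47121831 0.24346663 0.058     ] pad [0.46915436 0.13668283 0.0471    ]
seat yaw 6.445122510161345 CM 0.12862051513857709 GP 0.10680375300052797
handle [ 0.4743 -0.2345  0.096 ] 0.0 0.0
left [ 0.4268 -0.1832  0.045 ] 0.0699 132.8
right [ 0.425  -0.2977  0.045 ] 0.0801 -127.9
long [ 0.5556 -0.2354  0.045 ] 0.0814 -0.6
2.229665232339988 0.1297881808682717
```

```bash
cat >> h.py <<'E'
from scipy.spatial.transform import Rotation as Ro
def tool():
    s=status.get_obs(); return np.array(s['ee_pos']), Ro.from_euler('xyz',s['tcp_rot'],degrees=True).as_matrix(), s
def plan(target,yawy):
    """rows' shift (mm, tool axes) and turn so TCP goes to target, tool y at heading yawy deg (mod 180)"""
    p,R,s=tool(); d=R.T@(np.array(target)-p)*1000
    h=np.degrees(np.arctan2(R[1,1],R[0,1])); turn=-((yawy-h+90)%180-90)
    print('tcp',p.round(4),'tool y heading',h.round(2),'q6',np.round(s['q'][5],1),'SHIFT',d.round(1),'TURN',round(turn,2), 't',round(s['time'],2))
E
python3 - <<'E'
from h import *
p,R,s=tool(); print(R.round(3))
plan([0.474,-0.2345,0.231],92)
E
```

```text
[[-0.     0.236  0.972]
 [-0.001  0.972 -0.236]
 [-1.    -0.001  0.   ]]
tcp [0.1295 0.5344 0.2307] tool y heading 76.37 q6 90.0 SHIFT [ 4.000e-01 -6.661e+02  5.159e+02] TURN -15.63 t 0.15
```

```bash
python3 -m jog '0 -30 24 -1; 0 -70 56 -2; 0 -114 90 -3; 0 -160 126 -4; 0 -206 162 -5; 0 -250 196 -6; 0 -294 230 -7; 0 -336 260 -8' 1
```

```text
time: 1.15
ee_pos: [0.3034, 0.145, 0.2313]
tcp_rot: [21.7, 90.0, 16.1]
wrist_force: [0.7, 0.8, 1.3]
opening: 0.0855
```

```bash
python3 - <<'E'
from h import *
plan([0.474,-0.2345,0.231],92)
E
```

```text
tcp [0.3034 0.145  0.2313] tool y heading 84.41 q6 31.1 SHIFT [ 3.000e-01 -3.611e+02  2.068e+02] TURN -7.59 t 1.15
```

```bash
python3 -m jog '0 -52 30 -1; 0 -104 60 -2; 0 -156 90 -3; 0 -208 120 -4; 0 -260 150 -5; 0 -310 178 -6; 0 -346 198 -7; 0 -361 207 -7.6'; python3 -m jog '0 0 0 0;0 0 0 0;0 0 0 0;0 0 0 0;0 0 0 0;0 0 0 0;0 0 0 0;0 0 0 0' | head -3
python3 - <<'E'
from h import *
import pickle
c=cam('wrist'); save(c,'w1.png'); pickle.dump(c,open('w1.pkl','wb'))
plan([0.474,-0.2345,0.231],92)
print(proj(c,[.4743,-.2345,.096]))
E
```

```text
time: 2.15
ee_pos: [0.4739, -0.2346, 0.2304]
tcp_rot: [154.3, 89.9, 156.2]
wrist_force: [-0.9, 0.2, -0.3]
opening: 0.0856
time: 3.15
ee_pos: [0.4737, -0.2329, 0.2312]
tcp_rot: [171.7, 90.0, 173.7]
tcp [ 0.4737 -0.2329  0.2312] tool y heading 91.97 q6 -28.1 SHIFT [ 0.2 -1.6  0.3] TURN -0.03 t 3.2
[278.39745932 196.88786152]
```

View pics/w1.png

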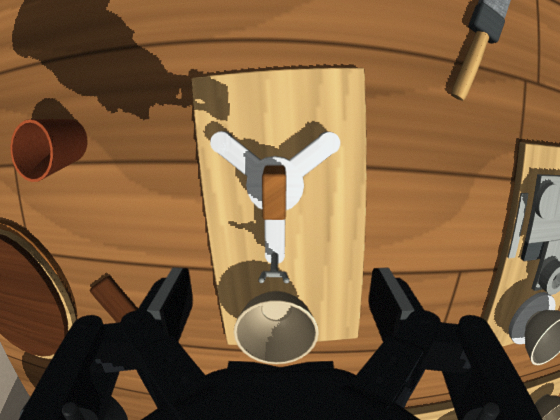

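The wrist view (up = −x) shows handle ≈ (275,193), arm ends left (335,140), right (218,140) and long ≈ (275,250). The bowl just beyond the fork is clear of the fingers.

```bash
python3 - <<'E'
from h import *
import pickle
c=pickle.load(open('w1.pkl','rb')); a=c['color'][:,:,::-1].copy(); hsv=cv2.cvtColor(a,cv2.COLOR_BGR2HSV)
m=((hsv[...,1]>130)&(hsv[...,2]>50)).astype(np.uint8); m[:150]=0; m[235:]=0; m[:,:245]=0; m[:,305:]=0
m=cv2.morphologyEx(m,cv2.MORPH_OPEN,np.ones((3,3)))
top=m*(hsv[...,2]>110).astype(np.uint8)
for mm in (m,top):
    ys,xs=np.where(mm>0); r=cv2.minAreaRect(np.c_[xs,ys].astype(np.float32)); print(r, xs.min(),xs.max(),ys.min(),ys.max())
    b=cv2.boxPoints(r); P=np.array([onz(c,u,v,.096) for u,v in b]); print(P[:,:2].round(4).tolist(),P.mean(0).round(4),np.linalg.norm(P-np.roll(P,1,0),axis=1).round(4))
w=((hsv[...,1]<40)&(hsv[...,2]>170)).astype(np.uint8)
n,l,st,ce=cv2.connectedComponentsWithStats(w)
for i in range(1,n):
    if st[i,4]>100 and 120<ce[i][1]<270 and 200<ce[i][0]<350: print(st[i],ce[i])
cv2.imwrite('pics/w1c.png',cv2.resize(a[120:300,190:370],None,fx=3.3,fy=3.3,interpolation=cv2.INTER_CUBIC))
E
```

```text
((273.5, 192.0), (52.0, 23.0), 90.0) 262 285 166 218
[[0.4469, -0.2496], [0.4462, -0.2297], [0.494, -0.2279], [0.4947, -0.2488]] [ 0.4705 -0.239   0.096 ] [0.0479 0.0199 0.0478 0.0209]
((274.0, 196.5), (43.0, 22.0), 90.0) 263 285 175 218
[[0.4548, -0.2486], [0.4542, -0.2294], [0.494, -0.2279], [0.4947, -0.2478]] [ 0.4744 -0.2384  0.096 ] [0.0399 0.0192 0.0398 0.02  ]
[210 132  37  42 800] [228.735   149.34375]
[ 273  132   67   78 1731] [306.19179665 164.79722704]
[265 220  20  43 633] [275.82622433 236.34281201]
```

View pics/w1c.png

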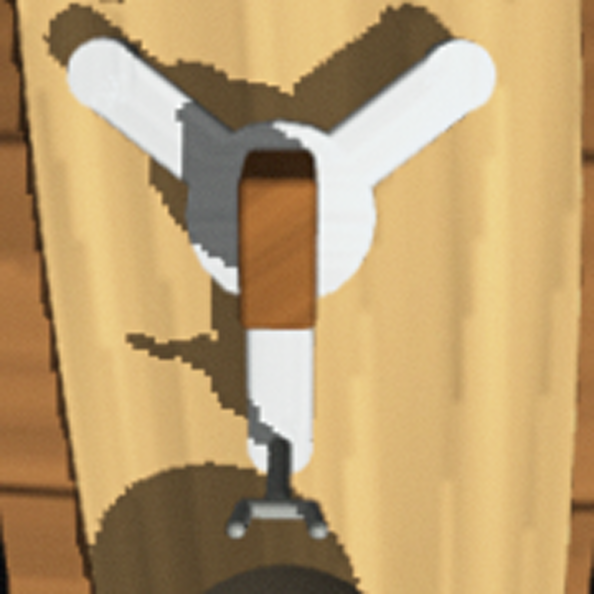

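```bash
python3 - <<'E'
from h import *
import pickle
c=pickle.load(open('w1.pkl','rb'))
X=lambda x,y,z: onz(c,x/3.3+190-.35,y/3.3+120-.35,z)
for z in (.04,.048):
    l,r,f=X(465,72,z),X(100,72,z),X(280,443,z); M=(l+r)/2; d=f-M
    print(z,l,r,f,'lr',np.hypot(*(l-r)[:2]),'len',np.hypot(*d[:2]),'yaw',np.degrees(np.arctan2(d[1],d[0])),np.degrees(np.arctan2(*(l-r)[1::-1]))-90,'axis',M+d*45/125)
h=[X(240,178,.096),X(316,178,.096),X(316,328,.096),X(241,328,.096)]; print(np.mean(h,0), [np.degrees(np.arctan2(*(h[b]-h[a])[1::-1])) for a,b in((0,3),(1,2))])
E
```

```text
0.04 [ 0.42891495 -0.18240973  0.04      ] [ 0.43253456 -0.29679564  0.04      ] [ 0.5581669  -0.23658904  0.04      ] lr 0.11444316114306875 len 0.12747777285832848 yaw 1.3546284103916935 1.8124526622006556 axis [ 0.47660393 -0.23851777  0.04      ]
0.048 [ 0.42807365 -0.18368342  0.048     ] [ 0.43160645 -0.29532614  0.048     ] [ 0.5542259  -0.23656341  0.048     ] lr 0.11169860256414163 len 0.12442062019296778 yaw 1.3546284103916915 1.8124526622006414 axis [ 0.47461896 -0.23844589  0.048     ]
[ 0.47432394 -0.23845173  0.096     ] [np.float64(1.3985836311168585), np.float64(2.19775486567215)]
```

```bash
python3 - <<'E'
from h import *
plan([0.4745,-0.238,0.057],91.6)
E
```

```text
tcp [ 0.4737 -0.2329  0.2312] tool y heading 91.97 q6 -28.1 SHIFT [174.2  -5.2   0.7] TURN 0.37 t 3.2
```

```bash
python3 -m jog '15 -2 0 0.2; 50 -5 0.7 0.4; 90 -5 0.7 0.4; 125 -5 0.7 0.4; 150 -5 0.7 0.4; 165 -5 0.7 0.4; 174 -5 0.7 0.4; 174 -5 0.7 0.4' 1
python3 -m jog '0 0 0 0;0 0 0 0;0 0 0 0;0 0 0 0;0 0 0 0;0 0 0 0;0 0 0 0;0 0 0 0' 0 45
python3 - <<'E'
from h import *
p,R,s=tool(); print(p,s['wrist_force'],s['torque'],s['opening'])
E
```

```text
time: 4.2
ee_pos: [0.4745, -0.2378, 0.0571]
tcp_rot: [151.3, 90.0, 152.9]
wrist_force: [-0.4, -0.6, 0.6]
opening: 0.0856
time: 5.2
ee_pos: [0.4748, -0.2379, 0.0577]
tcp_rot: [-30.0, 90.0, -28.4]
wrist_force: [-1.5, 0.2, 5.2]
opening: 0.0212
[ 0.47477814 -0.23790218  0.05768779] [-1.49023855  0.15699581  5.2139954 ] [0.07488493 0.18267077 0.16692977] 0.02124989715414123
```

```bash
python3 -m jog '-8 0 0 0; -25 0 0 0; -50 0 0 0; -75 0 0 0; -100 0 0 0; -118 0 0 0; -125 0 0 0; -125 0 0 0'
python3 -m jog '0 15 0 0; 0 45 0 -0.5; 0 85 0 -1; 0 130 0 -1.5; 0 175 0 -1.9; 0 215 0 -1.9; 0 240 0 -1.9; 0 245 0 -1.9'
python3 -m jog '0 0 0 0;0 0 0 0;0 0 0 0;0 0 0 0;0 0 0 0;0 0 0 0;0 0 0 0;0 0 0 0' 
python3 - <<'E'
from h import *
import pickle
p,R,s=tool(); print(p,s['wrist_force'],s['torque'],s['opening'])
c=cam('wrist'); save(c,'w2.png'); pickle.dump(c,open('w2.pkl','wb'))
E
```

```text
time: 6.2
ee_pos: [0.4747, -0.2378, 0.1823]
tcp_rot: [-20.7, 90.0, -19.1]
wrist_force: [-0.4, -0.6, -3.3]
opening: 0.0213
time: 7.2
ee_pos: [0.4671, 0.0089, 0.1816]
tcp_rot: [164.2, 89.9, 167.8]
wrist_force: [0.8, -0.2, -3.1]
opening: 0.0214
time: 8.2
ee_pos: [0.4679, 0.0071, 0.1823]
tcp_rot: [-70.5, 90.0, -67.0]
wrist_force: [-0.5, -1.0, -3.4]
opening: 0.0216
[0.46786858 0.00713499 0.18229346] [-0.49552081 -1.02564578 -3.36224021] [ 0.02731303  0.03291231 -0.00714644] 0.02163470787059225
```

View pics/w2.png

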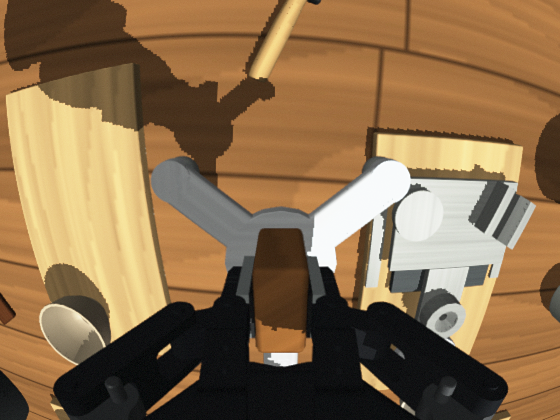

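The stand is visible at right: pad ≈ (418,216), cone mouth ≈ (445,318), groove ≈ (502,213). I'll crop in on it.

```bash
python3 - <<'E'
from h import *
import pickle
c=pickle.load(open('w2.pkl','rb')); a=c['color'][:,:,::-1]
cv2.imwrite('pics/w2c.png',cv2.resize(a[120:350,355:545],None,fx=2.6,fy=2.6,interpolation=cv2.INTER_CUBIC))
E
```

```text
(no output)
```

View pics/w2c.png

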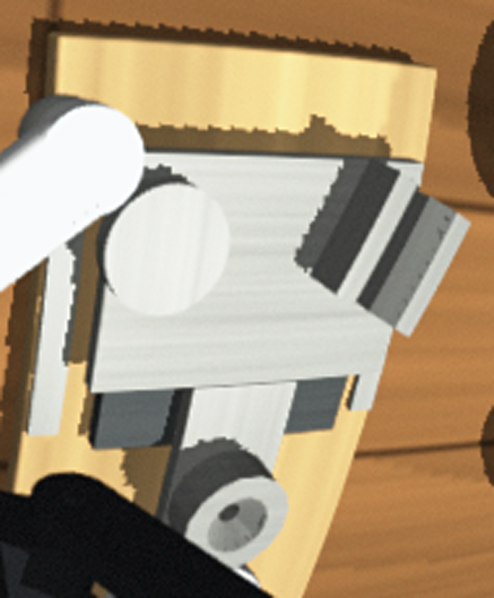

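```bash
python3 - <<'E'
from h import *
import pickle
c=pickle.load(open('w2.pkl','rb'))
X=lambda x,y,z: onz(c,x/2.6+355-.3,y/2.6+120-.3,z)
C=X(238,523,.058);C2=X(239,521,.058);P=X(167,249,.0471)
print('cone',C,C2,'pad',P)
for n,q,z in (('padw',[(105,249),(229,249),(167,183),(167,315)],.0471),('mouth',[(208,524),(267,524),(238,498),(238,552)],.058),('boss',[(191,521),(287,521),(239,476),(239,565)],.058)):
    q=[X(*u,z) for u in q]; print(n,np.linalg.norm(q[0]-q[1]),np.linalg.norm(q[2]-q[3]))
a,b,e,f=[X(*u,.058) for u in((425,190),(358,300),(457,210),(397,330))]
G=(a+b+e+f)/4; print('groove',G,'w',np.linalg.norm((a+b-e-f)/2),'len',np.linalg.norm(a-b),np.linalg.norm(e-f),'dir',np.degrees(np.arctan2(*(b-a)[1::-1])),'to cone dir',np.degrees(np.arctan2(*(C-G)[1::-1])))
for n,u,v,ex,l in(('G-P',P,G,90,110),('C-P',P,C,np.degrees(np.arctan2(55,125)),np.hypot(55,125)),('C-G',G,C,np.degrees(np.arctan2(-55,125)),np.hypot(55,125))):
    d=v-u; print(n,np.hypot(*d[:2]),l,'yaw',np.degrees(np.arctan2(d[1],d[0]))-ex)
# base edges
k=[X(52,35,.016),X(436,68,.016)]; print('base edge',k, np.linalg.norm(k[0]-k[1]),np.degrees(np.arctan2(*(k[1]-k[0])[1::-1]))-90)
E
```

```text
cone [0.59894743 0.20473169 0.058     ] [0.59784906 0.20487261 0.058     ] pad [0.47823665 0.14171702 0.0471    ]
padw 0.052281523474896056 0.05268636222874725
mouth 0.032503386867685655 0.032945384445541924
boss 0.052923018925250066 0.05392660722713024
groove [0.47248059 0.25460194 0.058     ] w 0.02674143741038928 len 0.052975694441374885 0.05684923628628861 dir -25.175639785433376 to cone dir -21.521030705021815
G-P 0.11303157976237879 110 yaw 2.9190158640749644
C-P 0.13616879579484978 136.56500283747664 yaw 3.816427220806485
C-G 0.1359444854166599 136.56500283747664 yaw 2.228463787844948
base edge [array([0.40712428, 0.09522969, 0.016     ]), array([0.39580922, 0.28516682, 0.016     ])] 0.19027386195955123 3.409233990219363
```

```bash
python3 - <<'E'
from h import *
plan([0.519,0.2002,0.182],93.4)
E
```

```text
tcp [0.4678 0.0071 0.1823] tool y heading 93.48 q6 -2.6 SHIFT [  0.3 189.6  62.8] TURN 0.08 t 8.25
```

```bash
python3 -m jog '0 8 3 0; 0 30 10 0; 0 65 22 0; 0 105 35 0; 0 145 48 0; 0 175 58 0; 0 188 62.3 0.1; 0 189.6 62.8 0.1'
python3 -m jog '4 0 0 0;15 0 0 0;30 0 0 0;45 0 0 0;58 0 0 0;68 0 0 0;74 0 0 0;75 0 0 0' 
python3 -m jog '0 0 0 0;0 0 0 0;0 0 0 0;0 0 0 0;0 0 0 0;0 0 0 0;0 0 0 0;0 0 0 0' 
python3 - <<'E'
from h import *
p,R,s=tool(); print(p,s['wrist_force'],s['torque'],s['opening'])
plan([0.519,0.2002,0.0868],93.4)
c=cam('scene'); a=c['color'][:,:,::-1]; cv2.imwrite('pics/s3.png',cv2.resize(a[120:310,270:410],None,fx=3.1,fy=3.1,interpolation=cv2.INTER_CUBIC))
E
```

```text
time: 9.25
ee_pos: [0.5189, 0.2007, 0.182]
tcp_rot: [-153.2, 90.0, -149.8]
wrist_force: [-0.0, -0.4, -4.2]
opening: 0.0218
time: 10.25
ee_pos: [0.519, 0.2002, 0.107]
tcp_rot: [-160.1, 90.0, -156.7]
wrist_force: [0.6, 0.1, -3.5]
opening: 0.022
time: 11.25
ee_pos: [0.5191, 0.2002, 0.1073]
tcp_rot: [17.1, 90.0, 20.5]
wrist_force: [-0.8, -0.9, -3.9]
opening: 0.0218
[0.51906993 0.2001863  0.10730467] [-0.83344705 -0.88381759 -3.91174333] [-0.05606321 -0.02970036 -0.018632  ] 0.021800276669691435
tcp [0.5191 0.2002 0.1073] tool y heading 93.38 q6 17.7 SHIFT [20.5  0.  -0.1] TURN -0.02 t 11.25
```

View pics/s3.png

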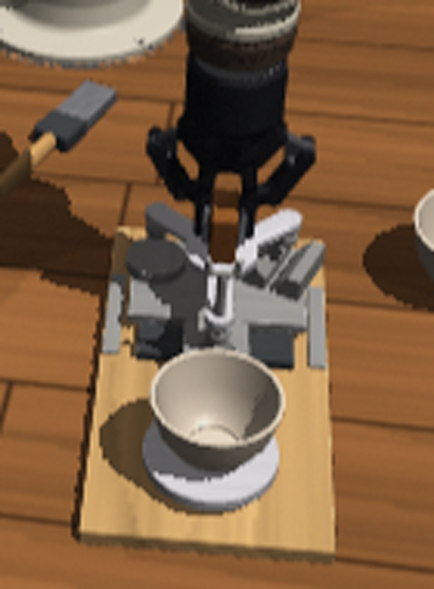

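Scene view: the tripod hangs level over the seats and clear of the bowl. I'll feel downward now.

```bash
python3 -m jog '1 0 0 0;3 0 0 0;5 0 0 0;7 0 0 0;9 0 0 0;10 0 0 0;11 0 0 0;11 0 0 0'
python3 -m jog '0.4 0 0 0;0.8 0 0 0;1.2 0 0 0;1.6 0 0 0;2 0 0 0;2.4 0 0 0;2.8 0 0 0;3 0 0 0' 
python3 - <<'E'
from h import *
p,R,s=tool(); print(p.round(5),s['wrist_force'].round(2),s['torque'].round(3),s['opening'])
E
```

```text
time: 12.3
ee_pos: [0.519, 0.2002, 0.0962]
tcp_rot: [-154.0, 90.0, -150.6]
wrist_force: [-0.4, 0.1, -3.7]
opening: 0.0215
time: 13.3
ee_pos: [0.5191, 0.2002, 0.0933]
tcp_rot: [-17.2, 90.0, -13.8]
wrist_force: [-0.1, 0.6, -3.5]
opening: 0.0213
[0.51905 0.20018 0.09329] [-0.15  0.57 -3.48] [-0.037  0.029 -0.011] 0.021346575273255817
```

Already below the rim height with no contact, so I'll continue gently.

```bash
python3 -m jog '0.3 0 0 0;0.6 0 0 0;0.9 0 0 0;1.2 0 0 0;1.5 0 0 0;1.8 0 0 0;2 0 0 0;2 0 0 0'
python3 - <<'E'
from h import *
p,R,s=tool(); print(p.round(5),s['wrist_force'].round(2),s['torque'].round(3))
E
python3 -m jog '0.2 0 0 0;0.4 0 0 0;0.6 0 0 0;0.8 0 0 0;1 0 0 0;1 0 0 0;1 0 0 0;1 0 0 0' 
python3 - <<'E'
from h import *
p,R,s=tool(); print(p.round(5),s['wrist_force'].round(2),s['torque'].round(3))
E
```

```text
time: 14.3
ee_pos: [0.5191, 0.2002, 0.0913]
tcp_rot: [1.4, 90.0, 4.8]
wrist_force: [-0.2, -0.6, -3.8]
opening: 0.0216
[0.51906 0.20016 0.0913 ] [-0.23 -0.56 -3.77] [-0.029 -0.032  0.011]
time: 15.3
ee_pos: [0.5191, 0.2002, 0.0903]
tcp_rot: [57.8, 90.0, 61.1]
wrist_force: [-0.8, -0.1, -3.4]
opening: 0.0215
[0.51906 0.20018 0.09029] [-0.82 -0.1  -3.43] [0.038 0.028 0.016]
```

```bash
python3 -m jog '0.2 0 0 0;0.4 0 0 0;0.6 0 0 0;0.8 0 0 0;1 0 0 0;1 0 0 0;1 0 0 0;1 0 0 0' 
python3 - <<'E'
from h import *
p,R,s=tool(); print(p.round(5),s['wrist_force'].round(2),s['torque'].round(3))
E
python3 -m jog '0.2 0 0 0;0.4 0 0 0;0.6 0 0 0;0.8 0 0 0;0.8 0 0 0;0.8 0 0 0;0.8 0 0 0;0.8 0 0 0' 
python3 - <<'E'
from h import *
p,R,s=tool(); print(p.round(5),s['wrist_force'].round(2),s['torque'].round(3))
E
```

```text
time: 16.3
ee_pos: [0.519, 0.2002, 0.0893]
tcp_rot: [14.5, 90.0, 17.9]
wrist_force: [-0.1, 0.2, -3.3]
opening: 0.0216
[0.51904 0.20018 0.08931] [-0.15  0.2  -3.34] [ 0.046  0.062 -0.02 ]
time: 17.3
ee_pos: [0.519, 0.2002, 0.0885]
tcp_rot: [-154.6, 90.0, -151.2]
wrist_force: [0.4, 0.3, -2.9]
opening: 0.0215
[0.51903 0.20016 0.08846] [ 0.39  0.33 -2.88] [-0.007 -0.028 -0.029]
```

```bash
for i in 1; do python3 -m jog '0.1 0 0 0;0.2 0 0 0;0.3 0 0 0;0.4 0 0 0;0.5 0 0 0;0.5 0 0 0;0.5 0 0 0;0.5 0 0 0' ; done
python3 - <<'E'
from h import *
p,R,s=tool(); print(p.round(5),s['wrist_force'].round(2),s['torque'].round(3))
E
python3 -m jog '0.1 0 0 0;0.2 0 0 0;0.3 0 0 0;0.4 0 0 0;0.5 0 0 0;0.5 0 0 0;0.5 0 0 0;0.5 0 0 0' 
python3 - <<'E'
from h import *
p,R,s=tool(); print(p.round(5),s['wrist_force'].round(2),s['torque'].round(3))
E
```

```text
time: 18.3
ee_pos: [0.5191, 0.2002, 0.088]
tcp_rot: [19.2, 90.0, 22.6]
wrist_force: [-0.2, -0.0, -3.5]
opening: 0.0216
[0.51907 0.20017 0.08802] [-0.25 -0.02 -3.47] [-0.035 -0.034  0.007]
time: 19.3
ee_pos: [0.5191, 0.2002, 0.0875]
tcp_rot: [24.0, 90.0, 27.4]
wrist_force: [0.8, 1.2, -3.4]
opening: 0.0215
[0.51908 0.20018 0.08754] [ 0.76  1.24 -3.38] [ 0.041 -0.086  0.031]
```

```bash
python3 -m jog '0.1 0 0 0;0.2 0 0 0;0.3 0 0 0;0.4 0 0 0;0.5 0 0 0;0.5 0 0 0;0.5 0 0 0;0.5 0 0 0'
python3 - <<'E'
from h import *
p,R,s=tool(); print(p.round(5),s['wrist_force'].round(2),s['torque'].round(3))
E
python3 -m jog '0.1 0 0 0;0.2 0 0 0;0.3 0 0 0;0.4 0 0 0;0.4 0 0 0;0.4 0 0 0;0.4 0 0 0;0.4 0 0 0' 
python3 - <<'E'
from h import *
p,R,s=tool(); print(p.round(5),s['wrist_force'].round(2),s['torque'].round(3))
E
```

```text
time: 20.3
ee_pos: [0.5191, 0.2002, 0.0871]
tcp_rot: [32.0, 90.0, 35.3]
wrist_force: [-0.4, 0.5, -0.5]
opening: 0.0217
[0.51914 0.20023 0.0871 ] [-0.44  0.49 -0.54] [ 0.149 -0.216  0.022]
time: 21.3
ee_pos: [0.5192, 0.2003, 0.087]
tcp_rot: [26.9, 90.0, 30.3]
wrist_force: [-0.4, 0.8, 5.3]
opening: 0.0214
[0.51918 0.20028 0.08696] [-0.41  0.85  5.34] [ 0.252 -0.04   0.087]
```

Contact came at TCP z ≈ 0.087, and home was predicted at 0.0868. I'll work it lightly with small lateral and yaw wiggles.

```bash
python3 -m jog '0 0.4 0 0.2;0 0.4 0.4 0;0 -0.4 0.4 -0.3;0 -0.4 -0.4 0;0 0.4 -0.4 0.3;0 0.3 0.3 0;0 -0.2 0 -0.2;0 0 0 0'
python3 - <<'E'
from h import *
p,R,s=tool(); print(p.round(5),s['wrist_force'].round(2),s['torque'].round(3))
E
python3 -m jog '0 0 0 0;0 0 0 0;0 0 0 0;0 0 0 0;0 0 0 0;0 0 0 0;0 0 0 0;0 0 0 0'
python3 - <<'E'
from h import *
p,R,s=tool(); print(p.round(5),s['wrist_force'].round(2),s['torque'].round(3))
E
```

```text
time: 22.3
ee_pos: [0.5193, 0.2003, 0.0869]
tcp_rot: [25.3, 90.0, 28.6]
wrist_force: [1.6, 2.3, 5.6]
opening: 0.0216
[0.51926 0.2003  0.08688] [1.6  2.3  5.65] [ 0.446 -0.435  0.16 ]
time: 23.3
ee_pos: [0.5192, 0.2003, 0.0869]
tcp_rot: [24.2, 90.0, 27.6]
wrist_force: [1.2, 2.3, 5.6]
opening: 0.0213
[0.51924 0.20031 0.08686] [1.23 2.34 5.59] [ 0.484 -0.493  0.09 ]
```

Forces push toward +x and +y, with cone and groove bearing. I'll follow that with a small shift.

```bash
python3 -m jog '0 0.2 0.1 0;0 0.4 0.2 0;0 0.6 0.3 0;0 0.6 0.4 0;0 0.6 0.5 0;0 0.6 0.5 0;0 0.6 0.5 0;0 0.6 0.5 0'
python3 - <<'E'
from h import *
p,R,s=tool(); print(p.round(5),s['wrist_force'].round(2),s['torque'].round(3),R[:,1].round(4))
E
```

```text
time: 24.3
ee_pos: [0.5193, 0.2004, 0.0869]
tcp_rot: [-115.2, 89.9, -111.9]
wrist_force: [-0.8, -1.5, 7.4]
opening: 0.0216
[0.51926 0.20039 0.08686] [-0.83 -1.49  7.4 ] [-0.091 -0.013  0.123] [-5.850e-02  9.983e-01 -8.000e-04]
```

The tripod is now rigidly located and the moments are near zero, so the load is shared by all three feet. I'll ease off and release.

```bash
python3 -m jog '-0.2 -0.2 -0.1 0;-0.4 -0.2 -0.1 0;-0.4 -0.2 -0.1 0;-0.4 -0.2 -0.1 0;-0.4 -0.2 -0.1 0;-0.4 -0.2 -0.1 0;-0.4 -0.2 -0.1 0;-0.4 -0.2 -0.1 0' - 25
python3 - <<'E'
from h import *
p,R,s=tool(); print(p.round(5),s['wrist_force'].round(2),s['torque'].round(3))
E
python3 -m jog '0 0 0 0;0 0 0 0;0 0 0 0;0 0 0 0;0 0 0 0;0 0 0 0;0 0 0 0;0 0 0 0' 0.7 20
python3 - <<'E'
from h import *
p,R,s=tool(); print(p.round(5),s['wrist_force'].round(2),s['torque'].round(3),s['opening'])
E
```

```text
time: 25.3
ee_pos: [0.5193, 0.2004, 0.0869]
tcp_rot: [-134.5, 90.0, -131.1]
wrist_force: [-1.6, -1.9, 4.0]
opening: 0.0217
[0.51929 0.20043 0.0869 ] [-1.58 -1.93  3.97] [-0.575  0.026  0.1  ]
time: 26.3
ee_pos: [0.5194, 0.2006, 0.087]
tcp_rot: [-13.5, 90.0, -10.2]
wrist_force: [1.0, -1.1, 0.9]
opening: 0.06
[0.51942 0.20061 0.08699] [ 0.96 -1.12  0.91] [-0.043  0.014 -0.03 ] 0.05997340437317332
```

```bash
python3 -m jog '-3 0 0 0;-10 0 0 0;-25 0 0 0;-50 0 0 0;-80 0 0 0;-110 0 0 0;-135 0 0 0;-143 0 0 0'
python3 -m jog '0 0 0 0;0 0 0 0;0 0 0 0;0 0 0 0;0 0 0 0;0 0 0 0;0 0 0 0;0 0 0 0' 
python3 - <<'E'
from h import *
import pickle
p,R,s=tool(); print(p.round(5),s['wrist_force'].round(2))
c=cam('wrist'); pickle.dump(c,open('w4.pkl','wb')); a=c['color'][:,:,::-1]; cv2.imwrite('pics/w4.png',cv2.resize(a[110:300,180:375],None,fx=3.1,fy=3.1,interpolation=cv2.INTER_CUBIC))
E
```

```text
time: 27.3
ee_pos: [0.52, 0.2008, 0.2325]
tcp_rot: [17.8, 89.8, 21.2]
wrist_force: [0.2, -0.4, -0.6]
opening: 0.0599
time: 28.3
ee_pos: [0.5194, 0.2006, 0.23]
tcp_rot: [56.7, 90.0, 60.1]
wrist_force: [-0.0, -0.2, 1.0]
opening: 0.0599
[0.51942 0.2006  0.23001] [-0.02 -0.17  0.99]
```

View pics/w4.png

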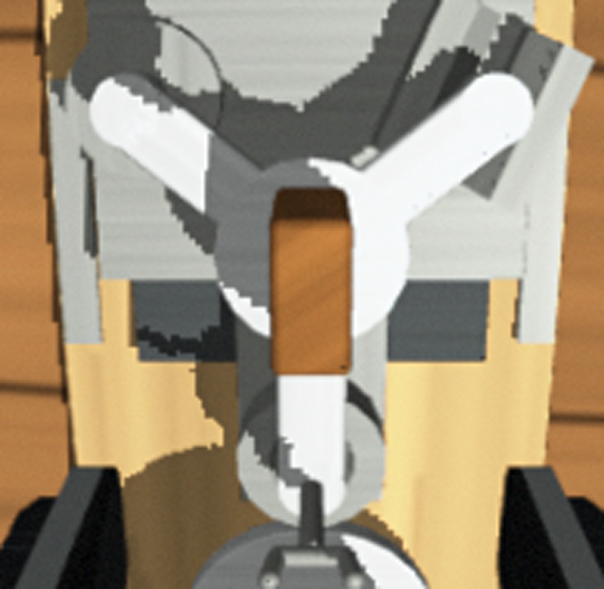

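The view shows the long foot over the cone boss, the left foot in the groove line and the right foot on the pad. I'll run one numeric check before handing in.

```bash
python3 - <<'E'
from h import *
import pickle
c=pickle.load(open('w4.pkl','rb'))
X=lambda x,y,z: onz(c,x/3.1+180-.35,y/3.1+110-.35,z)
h=[X(*u,.125) for u in((272,221),(352,221),(351,374),(274,374))]; print('handle',np.mean(h,0).round(4),np.linalg.norm(h[0]-h[1]).round(4),np.linalg.norm(h[1]-h[2]).round(4))
z=.077
l,r,f=X(497,107,z),X(124,109,z),X(313,492,z);M=(l+r)/2;d=f-M
print('ends',l,r,f,np.hypot(*(l-r)[:2]),np.hypot(*d[:2]),'axis',(M+d*.36).round(4),'yaw',np.degrees(np.arctan2(d[1],d[0])))
y=np.radians(3.4);print('foot_long-cone',(f-[.5985,.2048,z])[:2])
p,R,s=tool(); print(s['wrist_force'].round(2),s['time'])
bot.job_done()
E
```

```text
handle [0.519  0.2006 0.125 ] 0.0202 0.0415
ends [0.47134433 0.25270912 0.077     ] [0.47836739 0.14235577 0.077     ] [0.60144393 0.20572342 0.077     ] 0.11057660607608066 0.12685279957490078 axis [0.5204 0.2005 0.077 ] yaw 3.7022076793943888
foot_long-cone [0.00294393 0.00092342]
[ 0.07 -0.07  0.16] 28.35
the job is handed in; nothing more can be done
```

I lifted the tripod off the ware board by its handle and settled it on the three seats with light pressure. I then released it, backed straight up and handed the job in at 28.4 s; no verdict was reported. I didn't touch the bowls; I made no separate measurement of them at the end.

**Force:** the highest bearing I read was about 11 N, taken from the wrist force at the end of each move. The wiggles in between were not read continuously.

**Seating:**
- The feet made contact at TCP height 0.087 m and came to rest at 0.0869 m. I had predicted 0.0868 m for all feet home.
- A 0.6 mm commanded side shift moved the tripod less than 0.1 mm, and the moments dropped to near zero, so all three feet were bearing.

**After release:**
- The handle measured at (0.519, 0.2006), matching the grip position.
- The tripod's yaw measured 3.7°, against 3.4° for the stand.
- The foot spacings measured 111 and 127 mm, against the true 110 and 125 mm.
- Wrist force was zero, with the gripper clear of everything.

**Disagreement:** the end of the long arm measured about 3 mm off the earlier cone estimate along x. That is close to the camera accuracy, and I had guessed the height of the arm's top surface for that measurement. I did not measure each foot's height directly; that they are home rests on the contact height and the vertical tool.

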